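# Find the box with the check weight

### The job

One of the three identical closed cardboard boxes on the trolley still holds the balance's steel check weight; the other two are nearly empty. Lift the boxes one after another to feel which is heavy, putting each light one back down upright where it stood, and set the heavy box upright and flat on the bottom of the wide white basin. Set the boxes down, do not drop them.

Things in the scene. Friction and masses are not known exactly. Their poses are not given: they have to be found in the camera images.
- box_a: closed cardboard box, one of three alike: 90 mm (its x) by 56 mm (its y) by 50 mm high, blank label on top. The lid's sides reach down to 16 mm and it stays on when gripped across the 56 mm. Origin at the centre of the underside, z up. Weighs about 0.09 kg if light, 0.45 to 0.7 kg if it holds the weight. Nearest the basin.
- box_b: closed cardboard box, one of three alike: 90 mm (its x) by 56 mm (its y) by 50 mm high, blank label on top. The lid's sides reach down to 16 mm and it stays on when gripped across the 56 mm. Origin at the centre of the underside, z up. Weighs about 0.09 kg if light, 0.45 to 0.7 kg if it holds the weight. The middle one, farthest from the robot.
- box_c: closed cardboard box, one of three alike: 90 mm (its x) by 56 mm (its y) by 50 mm high, blank label on top. The lid's sides reach down to 16 mm and it stays on when gripped across the 56 mm. Origin at the centre of the underside, z up. Weighs about 0.09 kg if light, 0.45 to 0.7 kg if it holds the weight. At the right, towards the balance.
- white_basin: shallow round white metal basin, loose, 288 mm across the rim, 55 mm high, flat floor about 220 mm across lying 2 mm above the trolley top, walls flaring outward. Origin at the centre of the underside, z up.

How it is judged:
At the end, for the whole second after the job is handed in: The box with the check weight rests upright (within 10 degrees) on the floor of the basin, its centre within 90 mm of the basin's centre; the other two boxes stand upright (within 10 degrees) on the trolley top, each within 50 mm of where it started; all three are at rest (((horizontal distance between box_a and white_basin below 0.09 m and z of box_a in the frame of white_basin between -0.005 and 0.012 m and angle between each of box_a, box_b, box_c's own z axis and vertical below 0.175 rad and contact force between box_a and white_basin above 2.5 N and linear speed of each of box_a, box_b, box_c below 0.02 m/s and distance of each of box_b, box_c from where it was at the start of the episode below 0.05 m and height (world z) of each of box_b, box_c below 0.01 m) or (horizontal distance between box_b and white_basin below 0.09 m and z of box_b in the frame of white_basin between -0.005 and 0.012 m and angle between each of box_b, box_a, box_c's own z axis and vertical below 0.175 rad and contact force between box_b and white_basin above 2.5 N and linear speed of each of box_b, box_a, box_c below 0.02 m/s and distance of each of box_a, box_c from where it was at the start of the episode below 0.05 m and height (world z) of each of box_a, box_c below 0.01 m) or (horizontal distance between box_c and white_basin below 0.09 m and z of box_c in the frame of white_basin between -0.005 and 0.012 m and angle between each of box_c, box_a, box_b's own z axis and vertical below 0.175 rad and contact force between box_c and white_basin above 2.5 N and linear speed of each of box_c, box_a, box_b below 0.02 m/s and distance of each of box_a, box_b from where it was at the start of the episode below 0.05 m and height (world z) of each of box_a, box_b below 0.01 m))); the robot touches nothing.
It fails at once if a box is dropped or thrown (it moves faster than 0.9 m/s out of the gripper, a fall of about 40 mm) ((linear speed of box_a above 0.9 m/s and contact force between box_a and the fingers below 0.1 N) or (linear speed of box_b above 0.9 m/s and contact force between box_b and the fingers below 0.1 N) or (linear speed of box_c above 0.9 m/s and contact force between box_c and the fingers below 0.1 N)).
It also fails if it takes over 64 s, if anything falls off the work surface, if the arm or the gripper's body presses on something with over 40 N, if the wrist force passes 120 N, or if a joint passes its speed limit or range.

### The arm

A 6-joint arm with a two-finger parallel gripper is mounted at the origin on the work surface; the furniture and walls round the work are solid. World frame = base frame: x ahead of the robot, y to its left, z up, the work surface at z = 0. Lengths are in m, angles in rad, forces in N, time in s.
With the tool pointing down it reaches from about 0.35 to 0.775 m from the base axis. Payload 5.5 kg.
Tool frame: the origin (TCP) lies midway between the tips of the shut fingers; the grasp point (between the pads) lies 19 mm behind it; z points along the fingers, x is the direction in which the jaws open and shut, and the axes are right-handed (so a half turn about z gives the same grasp; the last joint's range is limited). The gripper opens to 85 mm and grips with 20 to 120 N. Pads are 22 mm wide; open, the fingers measure 114 mm over their backs; the gripper's body (76 mm by 85 mm) begins 54 mm behind the grasp point. The pads swing forward as they close: fully open they stand 13 mm farther back than shut.
Start: joints at [1.03, 0.313, 0.046, 1.304, 0, 1.431], TCP at [0.224, 0.529, 0.231] pointing down, gripper open.
Joint ranges: [-2.76, 2.76], [-0.86, 1.69], [-1.03, 1.26], [-2.2, 2.34], [-1.47, 1.5], [-3.14, 3.14]. Speed limits (rad/s): [2.57, 2.57, 3.14, 3.14, 3.14, 3.14].

### API

Orientations are given as a unit quaternion [w, x, y, z].
In Python, from workcell import env gives the robot as it stands.
- The arm moves only by the tool servo_tool, never from a script. Its argument "targets" is a list of rows, each an object with "xyz": the shift along the tool's x, y, z in m, a list of three; "twist": the turn, a rotation vector about the tool's x, y, z in rad, a list of three; "jaw": the opening, from 0 (shut) to 1 (fully open). A call has 1 to 12 rows; each row is the pose to reach, as a shift and turn from the pose commanded when the call began, along the tool's axes at that moment; what a row does not reach only later rows make up. A row lasts 1/12 s, in which the tool goes at most 41.7 mm and 7.16 degrees, less where a joint would pass 70% of its speed; a pose out of reach is approached as far as the arm can. A call with a gripper value outside its range is refused whole. The fingers move at their own pace and stop on an object; "squeeze" is the grip in N (left out, the last holds). Time passes only in rows, so rows that repeat a pose let the fingers close. It gives the time, the measured TCP pose, the force and the opening at its end, in the units of the state.
- env.get_state(): the state, without advancing time (a new reading comes with each control period).
- env.read_camera(name): name is "scene" or "top" or "wrist"; returns a dict with "color" (384x512x3 uint8, red, green, blue), "depth" (384x512 float32, m along the optical axis (not along the pixel's ray), 0 where there is no reading), "fx", "fy", "cx", "cy" (pixels), "eye" and "attitude" of the camera in the world. Camera axes: x right, y down, z forward; pixel columns grow to the right and rows downward; lengths in m; the calibration is good to about 2 mm. A picture is of the moment at which its call begins.
- env.hand_in(): hands the job in, once; it reports no verdict.
The state is a dict: "clock": time; "joint_pos": joint angles; "qvel": joint speeds; "tau": joint torques, N m; "tcp_pos": TCP position; "orientation": TCP orientation; "wrist_force": force on the tool from outside, world axes, zero at the start; "ft_torque": the same for the moment, N m; "finger_gap": finger opening in m.
Only numpy, scipy, OpenCV 4.12 (cv2) and the standard library are available. Lean on these libraries where they do the work, as an engineer would, in place of code of your own. Each camera call takes 0.05 s, during which the arm holds its last target. There are 200 camera calls.

## Working session

There is one attempt and no reset: what is moved stays moved. The work goes in short steps, Python scripts to look and compute and a tool call to move; the robot and the scene stay as the last step left them, time stands still between calls to the robot, and variables do not carry over. Pictures are saved under pics/ and viewed, about 8 in all and at most 12, crops included, and the job is handed in when it is done.

Besides the shell and the picture viewer there is one more tool, called after "Emit:" as name(argument=value, ...) on one line, values as JSON. servo_tool: Moves the arm, as the interface text tells. Its arguments: {"type":"object","properties":{"targets":{"type":"array","items":{"type":"object","properties":{"xyz":{"type":"array","items":{"type":"number"}},"twist":{"type":"array","items":{"type":"number"}},"jaw":{"type":"number"}}}},"squeeze":{"type":"number"}},"required":["targets"]}

```bash
mkdir -p pics; ls
python3 - <<'E'
from workcell import env
import cv2,numpy as np
s=env.get_state(); print(s)
for n in ("top","scene"):
    c=env.read_camera(n); np.savez(f"{n}0.npz",**c)
    cv2.imwrite(f"pics/{n}0.png",c["color"][...,::-1]); print(n,c["fx"],c["cx"],c["cy"],c["eye"],c["attitude"])
E
```

```text
pics
{'clock': 0.0, 'joint_pos': array([ 1.03040384e+00,  3.14028157e-01,  4.49979062e-02,  1.30359625e+00,
       -7.99647783e-06,  1.43119422e+00]), 'qvel': array([ 1.75275981e-04, -9.41984660e-05,  2.15634287e-03, -7.04604655e-04,
        2.39859282e-05,  1.16552331e-03]), 'tau': array([ 1.16881558e-03, -4.80630147e+01,  2.98531401e+01,  1.93724589e-02,
       -7.85966245e-05,  2.60400501e-07]), 'tcp_pos': array([0.22408626, 0.52899435, 0.23040082]), 'orientation': array([ 3.97844682e-04,  8.33710094e-01,  5.52201632e-01, -8.24084790e-04]), 'wrist_force': array([0.69163624, 0.5963794 , 0.34293925]), 'ft_torque': array([-0.02884514,  0.00960735,  0.02349112]), 'finger_gap': 0.08539929376257512}
top 460.9434412827273 255.65226412720494 185.1313715908154 [ 0.35217173 -0.18257894  0.97700867] [-0.06636959  0.71113679 -0.69800192  0.05169962]
scene 444.9703449872479 254.49955345876648 191.5609494122215 [ 0.04019673 -0.67387393  0.78357803] [-0.34604116  0.85971598 -0.34754566  0.14267436]
```

View pics/top0.png

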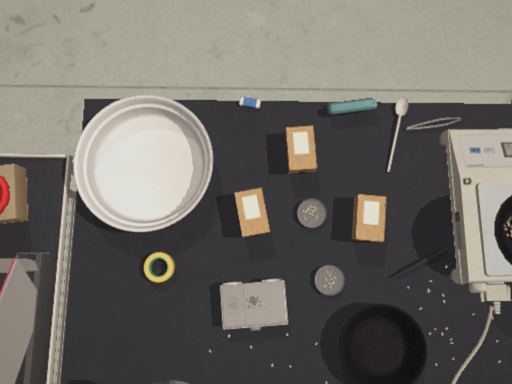

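View pics/scene0.png

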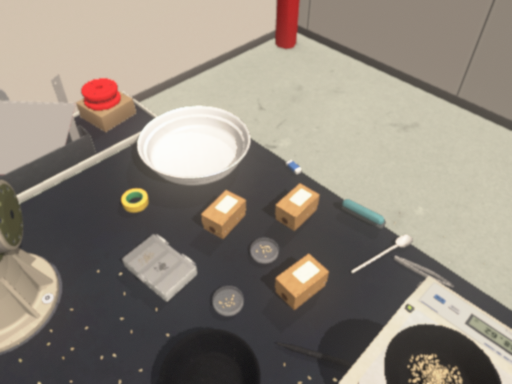

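The top view shows box_a at about px (252,212), box_b at (301,149), box_c at (370,218), and the basin at (145,163). There is a dish near (311,213), between the boxes.

```bash
cat > h.py <<'E'
import numpy as np,cv2
from scipy.spatial.transform import Rotation as R
def rot(q): return R.from_quat(np.roll(q,-1))
def cloud(c):
    d=c["depth"]; v,u=np.indices(d.shape)
    P=np.stack([(u-c["cx"])*d/c["fx"],(v-c["cy"])*d/c["fy"],d],-1)
    return P@rot(c["attitude"]).as_matrix().T+c["eye"]
def local(s,dp):  # world shift -> tool axes
    return rot(s["orientation"]).inv().apply(dp)
def boxes(c):
    P=cloud(c); hsv=cv2.cvtColor(c["color"],cv2.COLOR_RGB2HSV)
    ok=(P[...,2]>.04)&(P[...,2]<.06)&(c["depth"]>0)
    n,l,st,ce=cv2.connectedComponentsWithStats(ok.astype(np.uint8))
    for i in range(1,n):
        if st[i,4]<200: continue
        m=l==i; p=P[m]
        (x,y),(w,h),a=cv2.minAreaRect((p[:,:2]*1000).astype(np.float32))
        if w<h: w,h,a=h,w,a+90
        print("px",ce[i].round(),"xy",round(x,1),round(y,1),"size",round(w),round(h),"long axis deg",round((a+90)%180-90,1),"z",np.median(p[:,2]).round(4),"hsv",np.median(hsv[m],0))
E
python3 - <<'E'
from h import *
c=dict(np.load("top0.npz")); boxes(c); P=cloud(c)
for u,v in [(145,163),(252,212),(311,213),(330,280),(255,305),(250,102),(350,107)]: print(u,v,P[v,u].round(3))
# basin rim: white, above z .035
m=(P[...,2]>.047)&(P[...,2]<.062)&(c["color"].min(2)>120); m[:,225:]=0;m[:90]=0;m[:,:70]=0
p=(P[m][:,:2]*1000).astype(np.float32); print(cv2.minEnclosingCircle(p),cv2.fitEllipse(cv2.convexHull(p)))
m=(P[...,2]<.008)&(P[...,2]>-.005)&(c["color"].min(2)>120);m[:,225:]=0;m[:90]=0;m[:,:70]=0;m[240:]=0
p=(P[m][:,:2]*1000).astype(np.float32); print(cv2.minEnclosingCircle(p),np.median(p,0),np.median(P[m][:,2]))
from workcell import env
s=env.get_state();M=rot(s["orientation"]).as_matrix();print(M.round(3))
E
```

```text
px [135. 158.] xy 553.1 72.4 size 287 287 long axis deg -3.6 z 0.0509 hsv [ 16.  24. 201.]
px [301. 148.] xy 588.6 -253.3 size 91 56 long axis deg 4.8 z 0.0496 hsv [ 16. 110. 199.]
px [477. 167.] xy 477.4 -629.3 size 305 126 long axis deg 1.3 z 0.0508 hsv [ 18.  23. 190.]
px [  9. 192.] xy 486.9 351.7 size 115 34 long axis deg 7.3 z 0.046 hsv [ 18.  87. 167.]
px [252. 212.] xy 453.5 -154.3 size 90 56 long axis deg 11.9 z 0.0495 hsv [ 16. 110. 199.]
px [370. 218.] xy 446.3 -393.0 size 90 57 long axis deg -4.1 z 0.0497 hsv [ 16. 111. 199.]
px [ 40. 318.] xy 239.1 257.0 size 248 4 long axis deg -0.0 z 0.05 hsv [15. 20. 62.]
px [497. 293.] xy 304.3 -633.8 size 52 29 long axis deg -88.7 z 0.0426 hsv [ 24.  38. 188.]
px [ 27. 328.] xy 215.3 279.3 size 164 4 long axis deg -5.6 z 0.0509 hsv [ 15.  31. 142.]
145 163 [ 0.562  0.082 -0.001]
252 212 [ 0.453 -0.155  0.05 ]
311 213 [ 0.459 -0.279  0.003]
330 280 [ 0.32  -0.318  0.005]
255 305 [ 0.269 -0.165  0.029]
250 102 [ 0.699 -0.145  0.012]
350 107 [ 0.684 -0.359  0.031]
((553.6657104492188, 73.26399230957031), 144.42259216308594) ((553.4173583984375, 72.97771453857422), (287.0204162597656, 287.87408447265625), 146.25958251953125)
((566.7100830078125, 87.36723327636719), 153.8956756591797) [553.05237  74.06606] 0.0010986584611538674
[[ 0.39   0.921 -0.001]
 [ 0.921 -0.39  -0.001]
 [-0.002 -0.    -1.   ]]
```

Boxes measure 90x56 with tops at 0.0496, and the basin is 287 across, so the measurements agree with the given sizes. Next I check clearance on the travel path and make a move helper.

```bash
cat >> h.py <<'E'
def plan(x,y,z,jaw_deg):
    from workcell import env
    s=env.get_state(); Rw=rot(s["orientation"])
    X=np.array([np.cos(np.radians(jaw_deg)),np.sin(np.radians(jaw_deg)),0]); Z=np.array([0,0,-1.])
    G=R.from_matrix(np.stack([X,np.cross(Z,X),Z],1))
    d=np.array([x,y,z])-s["tcp_pos"]
    print("shift",Rw.inv().apply(d).round(4),"twist",(Rw.inv()*G).as_rotvec().round(4),"rows",(np.linalg.norm(d)/.0417).round(1),"t",s["clock"].round(2),"tcp",s["tcp_pos"].round(4),"F",s["wrist_force"].round(2),"gap",round(s["finger_gap"],4))
E
python3 - <<'E'
from h import *
for n in("top","scene"):
    P=cloud(dict(np.load(n+"0.npz"))).reshape(-1,3)
    m=(P[:,0]>.15)&(P[:,0]<.62)&(P[:,1]<.6)&(P[:,1]>-.5)
    for y in np.arange(-.5,.6,.1):
        k=m&(P[:,1]>=y)&(P[:,1]<y+.1)
        if k.any(): i=P[k][:,2].argmax(); print(n,round(y,1),P[k][i].round(3))
plan(.42,.22,.23,102); plan(.4535,-.154,.15,102)
E
```

```text
top -0.5 [ 0.441 -0.403  0.054]
top -0.4 [ 0.439 -0.379  0.054]
top -0.3 [ 0.578 -0.278  0.056]
top -0.2 [ 0.352 -0.183  0.977]
top -0.1 [ 0.553 -0.07   0.058]
top -0.0 [0.423 0.012 0.058]
top 0.1 [0.443 0.162 0.059]
top 0.2 [0.291 0.254 0.203]
top 0.3 [0.348 0.3   0.103]
top 0.4 [0.576 0.402 0.002]
top 0.5 [ 0.244  0.558 -0.73 ]
scene -0.5 [ 0.45  -0.417  0.053]
scene -0.4 [ 0.435 -0.393  0.053]
scene -0.3 [ 0.584 -0.234  0.053]
scene -0.2 [ 0.491 -0.154  0.053]
scene -0.1 [ 0.576 -0.069  0.057]
scene -0.0 [0.411 0.063 0.058]
scene 0.1 [0.414 0.102 0.057]
scene 0.2 [0.208 0.256 0.241]
scene 0.3 [0.351 0.301 0.154]
scene 0.4 [0.247 0.426 0.173]Traceback (most recent call last):
  File "<stdin>", line 8, in <module>
  File "h.py", line 26, in plan
    print("shift",Rw.inv().apply(d).round(4),"twist",(Rw.inv()*G).as_rotvec().round(4),"rows",(np.linalg.norm(d)/.0417).round(1),"t",s["clock"].round(2),"tcp",s["tcp_pos"].round(4),"F",s["wrist_force"].round(2),"gap",round(s["finger_gap"],4))
                                                                                                                                     ^^^^^^^^^^^^^^^^
AttributeError: 'float' object has no attribute 'round'
```

```bash
sed -i 's/s\["clock"\].round(2)/round(float(s["clock"]),2)/' h.py; python3 -c "
from h import *
plan(.42,.22,.33,102)"
```

```text
shift [-0.2083  0.3009 -0.0992] twist [-0.0007  0.0015 -0.6102] rows 9.1 t 0.1 tcp [0.2241 0.529  0.2305] F [ 0.11 -1.28  1.  ] gap 0.0856
```

Emit:
servo_tool(targets=[{"xyz":[0,0,-0.05],"jaw":1},{"xyz":[0,0,-0.1],"jaw":1},{"xyz":[-0.02,0.03,-0.1],"jaw":1},{"xyz":[-0.208,0.301,-0.1],"twist":[0,0,-0.61],"jaw":1},{"xyz":[-0.208,0.301,-0.1],"twist":[0,0,-0.61],"jaw":1},{"xyz":[-0.208,0.301,-0.1],"twist":[0,0,-0.61],"jaw":1},{"xyz":[-0.208,0.301,-0.1],"twist":[0,0,-0.61],"jaw":1},{"xyz":[-0.208,0.301,-0.1],"twist":[0,0,-0.61],"jaw":1},{"xyz":[-0.208,0.301,-0.1],"twist":[0,0,-0.61],"jaw":1},{"xyz":[-0.208,0.301,-0.1],"twist":[0,0,-0.61],"jaw":1},{"xyz":[-0.208,0.301,-0.1],"twist":[0,0,-0.61],"jaw":1},{"xyz":[-0.208,0.301,-0.1],"twist":[0,0,-0.61],"jaw":1}])

```text
schema error: expected keys xyz, twist, jaw
```

```bash
python3 -c "
from h import *
plan(.4535,-.154,.14,102)"
```

```text
shift [-0.5393  0.4777  0.0913] twist [-0.0007  0.0015 -0.6102] rows 17.4 t 0.1 tcp [0.2241 0.529  0.2305] F [ 0.11 -1.28  1.  ] gap 0.0856
```

Every row needs all three keys.

Emit:
servo_tool(targets=[{"xyz":[0,0,-0.05],"twist":[0,0,0],"jaw":1},{"xyz":[0,0,-0.1],"twist":[0,0,0],"jaw":1},{"xyz":[-0.02,0.03,-0.1],"twist":[0,0,0],"jaw":1},{"xyz":[-0.208,0.301,-0.1],"twist":[0,0,-0.61],"jaw":1},{"xyz":[-0.208,0.301,-0.1],"twist":[0,0,-0.61],"jaw":1},{"xyz":[-0.208,0.301,-0.1],"twist":[0,0,-0.61],"jaw":1},{"xyz":[-0.208,0.301,-0.1],"twist":[0,0,-0.61],"jaw":1},{"xyz":[-0.208,0.301,-0.1],"twist":[0,0,-0.61],"jaw":1},{"xyz":[-0.208,0.301,-0.1],"twist":[0,0,-0.61],"jaw":1},{"xyz":[-0.208,0.301,-0.1],"twist":[0,0,-0.61],"jaw":1},{"xyz":[-0.208,0.301,-0.1],"twist":[0,0,-0.61],"jaw":1},{"xyz":[-0.208,0.301,-0.1],"twist":[0,0,-0.61],"jaw":1}])

```text
clock: 1.1
tcp_pos: [0.4221, 0.2169, 0.3309]
orientation: [0.0, 0.631, 0.776, -0.0]
wrist_force: [0.1, 0.7, 0.3]
finger_gap: 0.0854
```

```bash
python3 -c "
from h import *
plan(.4535,-.154,.14,102)"
```

```text
shift [-0.3693 -0.045   0.1914] twist [-0.0002  0.0013 -0.0037] rows 10.0 t 1.1 tcp [0.4221 0.2169 0.3309] F [0.06 0.66 0.27] gap 0.0854
```

Emit:
servo_tool(targets=[{"xyz":[-0.369,-0.045,0.191],"twist":[0,0,0],"jaw":1},{"xyz":[-0.369,-0.045,0.191],"twist":[0,0,0],"jaw":1},{"xyz":[-0.369,-0.045,0.191],"twist":[0,0,0],"jaw":1},{"xyz":[-0.369,-0.045,0.191],"twist":[0,0,0],"jaw":1},{"xyz":[-0.369,-0.045,0.191],"twist":[0,0,0],"jaw":1},{"xyz":[-0.369,-0.045,0.191],"twist":[0,0,0],"jaw":1},{"xyz":[-0.369,-0.045,0.191],"twist":[0,0,0],"jaw":1},{"xyz":[-0.369,-0.045,0.191],"twist":[0,0,0],"jaw":1},{"xyz":[-0.369,-0.045,0.191],"twist":[0,0,0],"jaw":1},{"xyz":[-0.369,-0.045,0.191],"twist":[0,0,0],"jaw":1},{"xyz":[-0.369,-0.045,0.191],"twist":[0,0,0],"jaw":1},{"xyz":[-0.369,-0.045,0.191],"twist":[0,0,0],"jaw":1}])

```text
clock: 2.1
tcp_pos: [0.4517, -0.1512, 0.1385]
orientation: [-0.002, 0.631, 0.776, -0.0]
wrist_force: [-0.2, 0.8, -0.1]
finger_gap: 0.0852
```

Run:
```python
from h import *
from workcell import env
c=env.read_camera("wrist"); cv2.imwrite("pics/w1.png",c["color"][...,::-1]); boxes(c)
plan(.4535,-.154,.008,102)
```

```text
px [  1. 134.] xy 450.6 -364.9 size 89 3 long axis deg -3.8 z 0.0413 hsv [ 16. 143.  86.]
px [255. 200.] xy 456.6 -153.9 size 91 56 long axis deg 11.8 z 0.0496 hsv [ 17. 142. 217.]
px [437. 225.] xy 444.4 3.3 size 129 25 long axis deg -59.7 z 0.0533 hsv [ 21.  33. 166.]
px [107. 282.] xy 564.5 -267.6 size 36 33 long axis deg 6.0 z 0.0496 hsv [ 16. 147. 204.]
px [326. 321.] xy 559.3 -63.1 size 96 16 long axis deg 5.4 z 0.0535 hsv [ 23.  30. 210.]
shift [-0.0044  0.0008  0.1314] twist [-0.0017 -0.002  -0.0024] rows 3.2 t 2.15 tcp [ 0.4521 -0.1501  0.1395] F [0.42 0.43 0.32] gap 0.0855
```

View pics/w1.png

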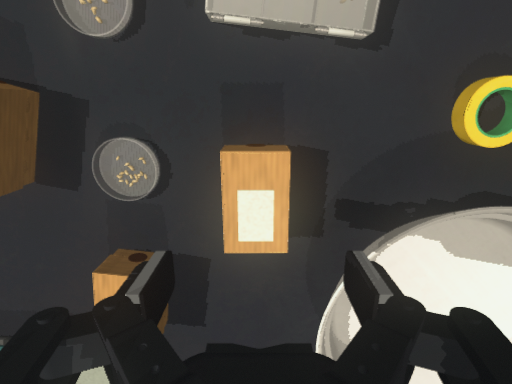

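The wrist view shows box_a at px (255,200), between the fingers and square to the jaws. The basin is at right and the dishes are clear. I'll descend and grip.

Emit:
servo_tool(targets=[{"xyz":[-0.004,0.003,0.03],"twist":[0,0,0],"jaw":1},{"xyz":[-0.004,0.003,0.06],"twist":[0,0,0],"jaw":1},{"xyz":[-0.004,0.003,0.085],"twist":[0,0,0],"jaw":1},{"xyz":[-0.004,0.003,0.105],"twist":[0,0,0],"jaw":1},{"xyz":[-0.004,0.003,0.12],"twist":[0,0,0],"jaw":1},{"xyz":[-0.004,0.003,0.13],"twist":[0,0,0],"jaw":1},{"xyz":[-0.004,0.003,0.131],"twist":[0,0,0],"jaw":1},{"xyz":[-0.004,0.003,0.131],"twist":[0,0,0],"jaw":1}])

```text
clock: 2.82
tcp_pos: [0.4569, -0.1522, 0.0096]
orientation: [-0.0, 0.629, 0.778, 0.0]
wrist_force: [0.0, -0.0, 0.1]
finger_gap: 0.0856
```

Emit:
servo_tool(targets=[{"xyz":[0,0,0],"twist":[0,0,0],"jaw":0.5},{"xyz":[0,0,0],"twist":[0,0,0],"jaw":0.5},{"xyz":[0,0,0],"twist":[0,0,0],"jaw":0.5},{"xyz":[0,0,0],"twist":[0,0,0],"jaw":0.5},{"xyz":[0,0,0],"twist":[0,0,0],"jaw":0.4},{"xyz":[0,0,0],"twist":[0,0,0],"jaw":0.4},{"xyz":[0,0,0],"twist":[0,0,0],"jaw":0.4},{"xyz":[0,0,0],"twist":[0,0,0],"jaw":0.4}], squeeze=40)

```text
clock: 3.48
tcp_pos: [0.4579, -0.1535, 0.0106]
orientation: [0.001, 0.629, 0.777, 0.0]
wrist_force: [0.1, 2.2, 6.0]
finger_gap: 0.0555
```

Gripped at a 55.5 mm gap. I'll lift 40 mm and feel the weight.

Emit:
servo_tool(targets=[{"xyz":[0,0,-0.005],"twist":[0,0,0],"jaw":0.4},{"xyz":[0,0,-0.015],"twist":[0,0,0],"jaw":0.4},{"xyz":[0,0,-0.025],"twist":[0,0,0],"jaw":0.4},{"xyz":[0,0,-0.03],"twist":[0,0,0],"jaw":0.4},{"xyz":[0,0,-0.03],"twist":[0,0,0],"jaw":0.4},{"xyz":[0,0,-0.03],"twist":[0,0,0],"jaw":0.4},{"xyz":[0,0,-0.03],"twist":[0,0,0],"jaw":0.4},{"xyz":[0,0,-0.03],"twist":[0,0,0],"jaw":0.4},{"xyz":[0,0,-0.03],"twist":[0,0,0],"jaw":0.4}], squeeze=50)

```text
clock: 4.23
tcp_pos: [0.4564, -0.1528, 0.0388]
orientation: [-0.0, 0.629, 0.777, -0.0]
wrist_force: [-0.2, 0.1, -0.6]
finger_gap: 0.0556
```

Run:
```python
from h import *
from workcell import env
for i in range(2):
    c=env.read_camera("scene"); s=env.get_state(); print(s["wrist_force"],s["tcp_pos"],s["finger_gap"])
cv2.imwrite("pics/s1.png",c["color"][...,::-1])
```

```text
[ 0.00296928  0.25033453 -0.56851543] [ 0.45638901 -0.1528985   0.03885663] 0.055571528531236127
[-0.28099695  0.26207132 -0.73777265] [ 0.45645668 -0.15290493  0.03890798] 0.05564211570712355
```

View pics/s1.png

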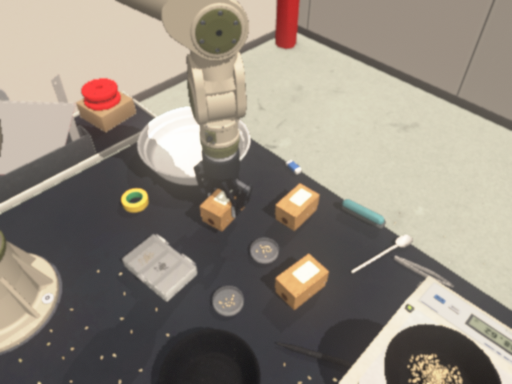

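Box_a hangs level in the gripper (px 217,210), and the wrist reads -0.6 N, so it is light. I'll set it back down.

Emit:
servo_tool(targets=[{"xyz":[0,0,0.01],"twist":[0,0,0],"jaw":0.4},{"xyz":[0,0,0.02],"twist":[0,0,0],"jaw":0.4},{"xyz":[0,0,0.026],"twist":[0,0,0],"jaw":0.4},{"xyz":[0,0,0.029],"twist":[0,0,0],"jaw":0.4},{"xyz":[0,0,0.03],"twist":[0,0,0],"jaw":0.4},{"xyz":[0,0,0.03],"twist":[0,0,0],"jaw":0.4},{"xyz":[0,0,0.03],"twist":[0,0,0],"jaw":0.75},{"xyz":[0,0,0.03],"twist":[0,0,0],"jaw":1},{"xyz":[0,0,0.03],"twist":[0,0,0],"jaw":1},{"xyz":[0,0,0.03],"twist":[0,0,0],"jaw":1},{"xyz":[0,0,0.03],"twist":[0,0,0],"jaw":1},{"xyz":[0,0,0.03],"twist":[0,0,0],"jaw":1}])

```text
clock: 5.33
tcp_pos: [0.4566, -0.153, 0.0089]
orientation: [-0.0, 0.629, 0.777, -0.0]
wrist_force: [-0.1, 0.6, -0.5]
finger_gap: 0.0856
```

Emit:
servo_tool(targets=[{"xyz":[0,0,-0.02],"twist":[0,0,0],"jaw":1},{"xyz":[0,0,-0.05],"twist":[0,0,0],"jaw":1},{"xyz":[0,0,-0.09],"twist":[0,0,0],"jaw":1},{"xyz":[0,0,-0.13],"twist":[0,0,0],"jaw":1},{"xyz":[0,0,-0.13],"twist":[0,0,0],"jaw":1},{"xyz":[0,0,-0.13],"twist":[0,0,0],"jaw":1}])

```text
clock: 5.83
tcp_pos: [0.4587, -0.1541, 0.1419]
orientation: [0.003, 0.629, 0.777, 0.001]
wrist_force: [0.3, -0.1, -0.4]
finger_gap: 0.0854
```

Run:
```python
from h import *
from workcell import env
c=env.read_camera("wrist"); boxes(c)
plan(.589,-.2535,.14,94.8)
```

```text
px [  5. 129.] xy 450.6 -365.0 size 90 9 long axis deg -0.2 z 0.0453 hsv [ 16. 145.  94.]
px [261. 189.] xy 454.6 -153.7 size 90 56 long axis deg 11.9 z 0.0496 hsv [ 17. 143. 217.]
px [436. 219.] xy 448.2 -1.6 size 131 25 long axis deg -57.2 z 0.0533 hsv [ 21.  32. 169.]
px [114. 275.] xy 567.3 -265.5 size 43 36 long axis deg 3.5 z 0.0497 hsv [ 16. 147. 205.]
px [328. 322.] xy 570.0 -61.7 size 104 18 long axis deg 9.4 z 0.0534 hsv [ 22.  30. 204.]
shift [-0.1253  0.108   0.0003] twist [0.0017 0.0012 0.1254] rows 4.0 t 5.88 tcp [ 0.4573 -0.1534  0.1399] F [ 0.04  0.07 -0.29] gap 0.0855
```

Box_a is back where it stood. Next is box_b.

Emit:
servo_tool(targets=[{"xyz":[-0.03,0.026,0],"twist":[0,0,0.05],"jaw":1},{"xyz":[-0.065,0.056,0],"twist":[0,0,0.1],"jaw":1},{"xyz":[-0.1,0.086,0],"twist":[0,0,0.125],"jaw":1},{"xyz":[-0.12,0.102,0],"twist":[0,0,0.125],"jaw":1},{"xyz":[-0.125,0.108,0],"twist":[0,0,0.125],"jaw":1},{"xyz":[-0.125,0.108,0],"twist":[0,0,0.125],"jaw":1},{"xyz":[-0.125,0.108,0],"twist":[0,0,0.125],"jaw":1}])

```text
clock: 6.47
tcp_pos: [0.5868, -0.252, 0.1366]
orientation: [-0.003, 0.677, 0.736, -0.0]
wrist_force: [-0.3, 0.7, -0.2]
finger_gap: 0.0849
```

Run:
```python
from h import *
from workcell import env
c=env.read_camera("wrist"); boxes(c)
plan(.589,-.2535,.0085,94.8)
```

```text
px [73. 31.] xy 470.9 -394.9 size 59 46 long axis deg 85.7 z 0.0498 hsv [ 19. 128. 239.]
px [412.  49.] xy 464.2 -151.8 size 71 58 long axis deg 11.8 z 0.0493 hsv [ 19. 134. 240.]
px [493. 218.] xy 597.1 -47.2 size 161 35 long axis deg 19.2 z 0.053 hsv [ 21.  30. 199.]
px [257. 201.] xy 591.3 -253.1 size 90 56 long axis deg 5.1 z 0.0496 hsv [ 18. 135. 238.]
shift [-0.0024  0.0027  0.1288] twist [-0.0036 -0.0028  0.0007] rows 3.1 t 6.52 tcp [ 0.5866 -0.2516  0.1373] F [ 0.63  0.09 -0.72] gap 0.0853
```

Emit:
servo_tool(targets=[{"xyz":[-0.002,0.003,0.03],"twist":[0,0,0],"jaw":1},{"xyz":[-0.002,0.003,0.06],"twist":[0,0,0],"jaw":1},{"xyz":[-0.002,0.003,0.085],"twist":[0,0,0],"jaw":1},{"xyz":[-0.002,0.003,0.105],"twist":[0,0,0],"jaw":1},{"xyz":[-0.002,0.003,0.12],"twist":[0,0,0],"jaw":1},{"xyz":[-0.002,0.003,0.129],"twist":[0,0,0],"jaw":1},{"xyz":[-0.002,0.003,0.13],"twist":[0,0,0],"jaw":1},{"xyz":[-0.002,0.003,0.13],"twist":[0,0,0],"jaw":1}])

```text
clock: 7.18
tcp_pos: [0.5906, -0.2538, 0.0094]
orientation: [-0.001, 0.677, 0.736, -0.0]
wrist_force: [0.2, 0.2, -0.2]
finger_gap: 0.0855
```

Emit:
servo_tool(targets=[{"xyz":[0,0,0],"twist":[0,0,0],"jaw":0.5},{"xyz":[0,0,0],"twist":[0,0,0],"jaw":0.5},{"xyz":[0,0,0],"twist":[0,0,0],"jaw":0.5},{"xyz":[0,0,0],"twist":[0,0,0],"jaw":0.5},{"xyz":[0,0,0],"twist":[0,0,0],"jaw":0.4},{"xyz":[0,0,0],"twist":[0,0,0],"jaw":0.4},{"xyz":[0,0,0],"twist":[0,0,0],"jaw":0.4},{"xyz":[0,0,0],"twist":[0,0,0],"jaw":0.4}], squeeze=50)

```text
clock: 7.85
tcp_pos: [0.5924, -0.2542, 0.0111]
orientation: [0.001, 0.677, 0.736, 0.001]
wrist_force: [-0.2, 2.9, 5.6]
finger_gap: 0.0555
```

Emit:
servo_tool(targets=[{"xyz":[0,0,-0.005],"twist":[0,0,0],"jaw":0.4},{"xyz":[0,0,-0.015],"twist":[0,0,0],"jaw":0.4},{"xyz":[0,0,-0.025],"twist":[0,0,0],"jaw":0.4},{"xyz":[0,0,-0.03],"twist":[0,0,0],"jaw":0.4},{"xyz":[0,0,-0.03],"twist":[0,0,0],"jaw":0.4},{"xyz":[0,0,-0.03],"twist":[0,0,0],"jaw":0.4},{"xyz":[0,0,-0.03],"twist":[0,0,0],"jaw":0.4},{"xyz":[0,0,-0.03],"twist":[0,0,0],"jaw":0.4},{"xyz":[0,0,-0.03],"twist":[0,0,0],"jaw":0.4}])

```text
clock: 8.6
tcp_pos: [0.5911, -0.2544, 0.0386]
orientation: [-0.001, 0.677, 0.736, -0.0]
wrist_force: [0.2, 0.2, -5.9]
finger_gap: 0.0554
```

Box_b is heavy: -5.9 N, about 0.6 kg. I'll raise it with a firmer grip and check that it hangs level.

Emit:
servo_tool(targets=[{"xyz":[0,0,-0.015],"twist":[0,0,0],"jaw":0.4},{"xyz":[0,0,-0.035],"twist":[0,0,0],"jaw":0.4},{"xyz":[0,0,-0.06],"twist":[0,0,0],"jaw":0.4},{"xyz":[0,0,-0.085],"twist":[0,0,0],"jaw":0.4},{"xyz":[0,0,-0.1],"twist":[0,0,0],"jaw":0.4},{"xyz":[0,0,-0.1],"twist":[0,0,0],"jaw":0.4},{"xyz":[0,0,-0.1],"twist":[0,0,0],"jaw":0.4}], squeeze=80)

```text
clock: 9.18
tcp_pos: [0.592, -0.255, 0.1397]
orientation: [0.001, 0.677, 0.736, 0.0]
wrist_force: [0.2, 0.6, -7.0]
finger_gap: 0.055
```

Run:
```python
from h import *
from workcell import env
c=env.read_camera("wrist"); s=env.get_state(); print(s["wrist_force"],s["ft_torque"])
cv2.imwrite("pics/w2.png",c["color"][...,::-1])
plan(.5535,.073,.135,94.8)
```

```text
[-0.457192    0.22692101 -5.99029631] [-0.00142195  0.03397008  0.07463709]
shift [ 0.3294 -0.0099  0.0035] twist [-0.0009 -0.0008  0.0004] rows 7.9 t 9.23 tcp [ 0.5911 -0.2544  0.1382] F [-0.46  0.23 -5.99] gap 0.0552
```

View pics/w2.png

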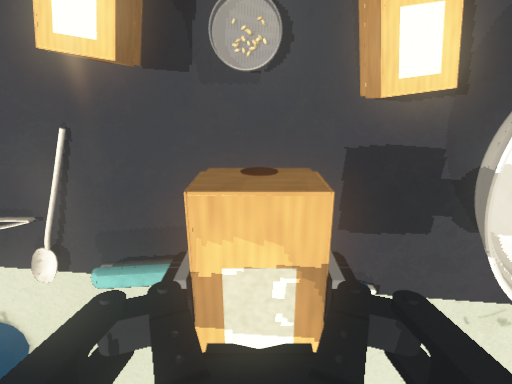

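The box is held centrally, top face at px (185-332, 192-345). I check its tilt from the depth on the top face, then move over.

Run:
```python
from h import *
from workcell import env
c=env.read_camera("wrist"); P=cloud(c)[200:262,195:322].reshape(-1,3); P=P[P[:,2]>.1]
A=np.c_[P[:,:2],np.ones(len(P))]; k=np.linalg.lstsq(A,P[:,2],rcond=None)[0]; print(len(P),"slopes deg",np.degrees(k[:2]),P.min(0),P.max(0))
```

```text
7874 slopes deg [-17.53883116  -1.53429557] [ 0.51406713 -0.28215501  0.17436673] [ 0.57646588 -0.23140479  0.28032906]
```

Emit:
servo_tool(targets=[{"xyz":[0.015,0,0],"twist":[0,0,0],"jaw":0.4},{"xyz":[0.04,-0.001,0],"twist":[0,0,0],"jaw":0.4},{"xyz":[0.07,-0.002,0],"twist":[0,0,0],"jaw":0.4},{"xyz":[0.1,-0.003,0],"twist":[0,0,0],"jaw":0.4},{"xyz":[0.13,-0.004,0],"twist":[0,0,0],"jaw":0.4},{"xyz":[0.16,-0.005,0],"twist":[0,0,0],"jaw":0.4},{"xyz":[0.19,-0.006,0],"twist":[0,0,0],"jaw":0.4},{"xyz":[0.22,-0.007,0],"twist":[0,0,0],"jaw":0.4},{"xyz":[0.25,-0.008,0],"twist":[0,0,0],"jaw":0.4},{"xyz":[0.28,-0.009,0],"twist":[0,0,0],"jaw":0.4},{"xyz":[0.305,-0.01,0],"twist":[0,0,0],"jaw":0.4},{"xyz":[0.32,-0.01,0],"twist":[0,0,0],"jaw":0.4}])

```text
clock: 10.28
tcp_pos: [0.5522, 0.0666, 0.1375]
orientation: [-0.002, 0.676, 0.737, -0.001]
wrist_force: [0.0, -0.1, -6.1]
finger_gap: 0.0549
```

Run:
```python
from h import *
from workcell import env
s=env.get_state(); print(s["wrist_force"]); plan(.5535,.073,.0125,94.8)
```

```text
[ 0.01417613 -0.10856366 -6.10656923]
shift [0.0061 0.0023 0.125 ] twist [-0.0037 -0.0017  0.003 ] rows 3.0 t 10.28 tcp [0.5522 0.0666 0.1375] F [ 0.01 -0.11 -6.11] gap 0.0549
```

The 17° fit included gripper pixels (z up to 0.28), so I redo it with a robust filter.

Run:
```python
from h import *
from workcell import env
c=env.read_camera("wrist"); Q=cloud(c); hsv=cv2.cvtColor(c["color"],cv2.COLOR_RGB2HSV)
m=np.zeros(Q.shape[:2],bool); m[198:240,200:318]=1
P=Q[m&(hsv[...,1]>70)]
for i in range(4):
    A=np.c_[P[:,:2]-P[:,:2].mean(0),np.ones(len(P))]; k=np.linalg.lstsq(A,P[:,2],rcond=None)[0]; r=abs(A@k-P[:,2]); print(len(P),"slope x,y",k.round(3),"res",np.median(r)); P=P[r<3*np.median(r)+.0005]
for v in range(150,265,6): print(v,Q[v,240].round(4),Q[v,275].round(4))
```

```text
4956 slope x,y [-0.641 -0.057  0.176] res 0.002749591322751002
4932 slope x,y [-0.013 -0.003  0.176] res 0.0003758184678718107
4918 slope x,y [-0.012 -0.003  0.176] res 0.00037504305868543697
4918 slope x,y [-0.012 -0.003  0.176] res 0.00037504305868543697
150 [0.5193 0.0455 0.0016] [5.166e-01 7.850e-02 2.000e-04]
156 [0.5251 0.0458 0.0013] [0.5222 0.0791 0.0008]
162 [0.531  0.0462 0.0006] [0.528  0.0796 0.0011]
168 [0.5093 0.0524 0.1261] [0.5078 0.071  0.1257]
174 [0.5071 0.0537 0.149 ] [0.5059 0.0696 0.1481]
180 [0.5071 0.0543 0.1596] [0.5058 0.069  0.1598]
186 [0.5074 0.0548 0.1677] [0.5058 0.0685 0.1692]
192 [0.5075 0.0553 0.1755] [0.5062 0.0682 0.176 ]
198 [0.5096 0.0555 0.1762] [0.5087 0.0685 0.1756]
204 [0.5122 0.0556 0.1755] [0.5108 0.0687 0.1762]
210 [0.5143 0.0558 0.1763] [0.5134 0.069  0.1757]
216 [0.5171 0.056  0.1753] [0.5156 0.0692 0.1761]
222 [0.5193 0.0561 0.176 ] [0.5179 0.0694 0.1766]
228 [0.5219 0.0563 0.1758] [0.5207 0.0697 0.1758]
234 [0.524  0.0565 0.1766] [0.523  0.0699 0.1762]
240 [0.5266 0.0567 0.1764] [0.5254 0.0702 0.1764]
246 [0.5295 0.0568 0.1758] [0.5288 0.0706 0.1748]
252 [0.5322 0.057  0.1755] [0.5307 0.0707 0.1761]
258 [0.5347 0.0572 0.1759] [0.5337 0.0711 0.1756]
264 [0.5374 0.0574 0.1759] [0.5361 0.0713 0.176 ]
```

The box is level (0.7°). Its underside is at 0.126, so about 124 mm to the floor. I'll lower it most of the way.

Emit:
servo_tool(targets=[{"xyz":[0.006,0.002,0.015],"twist":[0,0,0],"jaw":0.4},{"xyz":[0.006,0.002,0.035],"twist":[0,0,0],"jaw":0.4},{"xyz":[0.006,0.002,0.06],"twist":[0,0,0],"jaw":0.4},{"xyz":[0.006,0.002,0.08],"twist":[0,0,0],"jaw":0.4},{"xyz":[0.006,0.002,0.095],"twist":[0,0,0],"jaw":0.4},{"xyz":[0.006,0.002,0.107],"twist":[0,0,0],"jaw":0.4},{"xyz":[0.006,0.002,0.115],"twist":[0,0,0],"jaw":0.4},{"xyz":[0.006,0.002,0.119],"twist":[0,0,0],"jaw":0.4},{"xyz":[0.006,0.002,0.119],"twist":[0,0,0],"jaw":0.4},{"xyz":[0.006,0.002,0.119],"twist":[0,0,0],"jaw":0.4}])

```text
clock: 11.17
tcp_pos: [0.5561, 0.0696, 0.0204]
orientation: [-0.0, 0.677, 0.736, 0.0]
wrist_force: [-0.4, 0.1, -5.5]
finger_gap: 0.0549
```

Emit:
servo_tool(targets=[{"xyz":[0,0,0.001],"twist":[0,0,0],"jaw":0.4},{"xyz":[0,0,0.002],"twist":[0,0,0],"jaw":0.4},{"xyz":[0,0,0.003],"twist":[0,0,0],"jaw":0.4},{"xyz":[0,0,0.0035],"twist":[0,0,0],"jaw":0.4},{"xyz":[0,0,0.0035],"twist":[0,0,0],"jaw":0.4}])

```text
clock: 11.58
tcp_pos: [0.5562, 0.0695, 0.017]
orientation: [0.0, 0.677, 0.736, 0.0]
wrist_force: [0.7, 0.5, -5.3]
finger_gap: 0.0549
```

Emit:
servo_tool(targets=[{"xyz":[0,0,0.001],"twist":[0,0,0],"jaw":0.4},{"xyz":[0,0,0.002],"twist":[0,0,0],"jaw":0.4},{"xyz":[0,0,0.003],"twist":[0,0,0],"jaw":0.4},{"xyz":[0,0,0.003],"twist":[0,0,0],"jaw":0.4},{"xyz":[0,0,0.003],"twist":[0,0,0],"jaw":0.4}])

```text
clock: 12.0
tcp_pos: [0.556, 0.0695, 0.0137]
orientation: [-0.0, 0.677, 0.736, -0.0]
wrist_force: [0.5, 0.1, -5.9]
finger_gap: 0.0551
```

Emit:
servo_tool(targets=[{"xyz":[0,0,0.0005],"twist":[0,0,0],"jaw":0.4},{"xyz":[0,0,0.001],"twist":[0,0,0],"jaw":0.4},{"xyz":[0,0,0.001],"twist":[0,0,0],"jaw":0.4}])

```text
clock: 12.25
tcp_pos: [0.5561, 0.0695, 0.0134]
orientation: [0.0, 0.677, 0.736, 0.0]
wrist_force: [-2.2, -0.1, 0.9]
finger_gap: 0.0548
```

The load has gone onto the basin floor (wrist force -5.9 to +0.9 N). I'll release partly, then fully, and rise.

Emit:
servo_tool(targets=[{"xyz":[0,0,0],"twist":[0,0,0],"jaw":0.75},{"xyz":[0,0,0],"twist":[0,0,0],"jaw":1},{"xyz":[0,0,0],"twist":[0,0,0],"jaw":1},{"xyz":[0,0,0],"twist":[0,0,0],"jaw":1},{"xyz":[0,0,0],"twist":[0,0,0],"jaw":1},{"xyz":[0,0,-0.01],"twist":[0,0,0],"jaw":1},{"xyz":[0,0,-0.035],"twist":[0,0,0],"jaw":1},{"xyz":[0,0,-0.07],"twist":[0,0,0],"jaw":1},{"xyz":[0,0,-0.11],"twist":[0,0,0],"jaw":1},{"xyz":[0,0,-0.15],"twist":[0,0,0],"jaw":1},{"xyz":[0,0,-0.18],"twist":[0,0,0],"jaw":1},{"xyz":[0,0,-0.18],"twist":[0,0,0],"jaw":1}])

```text
clock: 13.25
tcp_pos: [0.5599, 0.0695, 0.2012]
orientation: [0.005, 0.677, 0.736, 0.004]
wrist_force: [0.7, -0.9, 0.9]
finger_gap: 0.0853
```

Run:
```python
from h import *
from workcell import env
c=env.read_camera("wrist"); P=cloud(c); cv2.imwrite("pics/w3.png",c["color"][...,::-1]); boxes(c)
hsv=cv2.cvtColor(c["color"],cv2.COLOR_RGB2HSV)
t=env.read_camera("top"); cv2.imwrite("pics/t3.png",t["color"][...,::-1]); boxes(t)
m=(P[...,2]>.045)&(P[...,2]<.06)&(abs(P[...,0]-.5535)<.033)&(abs(P[...,1]-.073)<.02); p=P[m]
A=np.c_[p[:,:2]-p[:,:2].mean(0),np.ones(len(p))]; print("tilt fit",np.linalg.lstsq(A,p[:,2],rcond=None)[0]); 
print(env.get_state())
```

```text
px [31. 52.] xy 458.8 -152.3 size 82 57 long axis deg 11.5 z 0.0499 hsv [ 17. 145. 153.]
px [263. 147.] xy 555.3 72.8 size 288 286 long axis deg -39.7 z 0.0505 hsv [ 21.  33. 145.]
px [259. 171.] xy 555.5 68.5 size 90 56 long axis deg 4.8 z 0.0517 hsv [ 16. 133. 156.]
px [142. 165.] xy 549.0 68.2 size 287 274 long axis deg -39.1 z 0.051 hsv [ 16.  22. 213.]
px [476. 167.] xy 477.5 -629.4 size 305 126 long axis deg 1.3 z 0.0506 hsv [ 18.  21. 208.]
px [145. 163.] xy 552.6 68.1 size 92 58 long axis deg 5.5 z 0.0512 hsv [ 17. 105. 216.]
px [  9. 192.] xy 487.2 350.6 size 115 34 long axis deg 6.6 z 0.0459 hsv [ 18.  82. 185.]
px [251. 213.] xy 451.9 -154.1 size 90 56 long axis deg 11.9 z 0.0494 hsv [ 17. 105. 217.]
px [370. 218.] xy 446.2 -393.3 size 90 57 long axis deg -4.4 z 0.0496 hsv [ 17. 105. 216.]
px [ 40. 318.] xy 238.7 257.2 size 249 5 long axis deg 0.4 z 0.0502 hsv [13. 18. 72.]
px [496. 293.] xy 304.3 -633.2 size 50 29 long axis deg -89.0 z 0.0425 hsv [ 24.  35. 206.]
px [ 27. 328.] xy 214.8 279.2 size 164 4 long axis deg -5.8 z 0.0505 hsv [ 15.  29. 159.]
tilt fit [ 0.00436204 -0.00618502  0.05176164]
{'clock': 13.35, 'joint_pos': array([-1.88659158e-02,  2.96083781e-01, -6.65301342e-02,  1.20363025e+00,
        7.76604253e-05, -1.03109318e-01]), 'qvel': array([-0.00039681,  0.03603913, -0.06418404, -0.01634159, -0.00043842,
       -0.00160374]), 'tau': array([ 4.72920632e-02, -4.86812031e+01,  3.10610712e+01,  1.14505019e-01,
        1.75738693e-03, -1.21374330e-05]), 'tcp_pos': array([0.55729633, 0.0695224 , 0.19516971]), 'orientation': array([0.0016788 , 0.67670203, 0.73625347, 0.00153742]), 'wrist_force': array([ 0.25987174, -1.33143465, -0.81698501]), 'ft_torque': array([-0.00517445, -0.01339109,  0.02532483]), 'finger_gap': 0.08557312418030441}
```

View pics/w3.png

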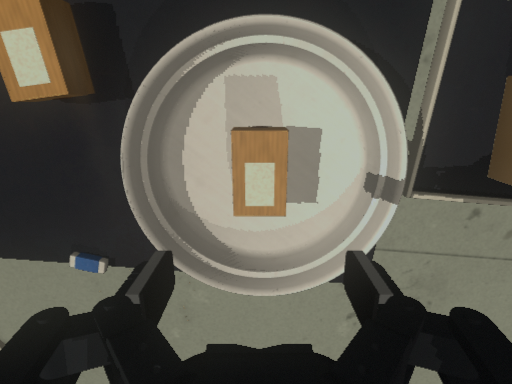

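Box_b stands flat near the basin's middle (px 260,171; basin centre about 263,150). Box_a and box_c are where they started, and the arm is clear. Handing in.

```bash
python3 -c "
from workcell import env
print(env.hand_in())"
```

```text
the job is handed in; nothing more can be done
None
```

The heavy box was box_b, and it now stands upright on the basin floor. I handed the job in at about 13.4 s.

- **Feeling the boxes:** box_a pulled about 0.6 N when lifted, so it was light and I set it back down. Box_b pulled about 6 N (roughly 0.6 kg), so it was clearly the one with the weight. I did not lift box_c, because box_b had already settled which was heavy.
- **Box_b:** after release its centre is about 4 mm from the basin's centre. Its top is at z = 0.0517, as expected on the 2 mm floor, and it tilts less than 0.5°.
- **Box_a and box_c:** in the last top view box_a is within 2 mm of its starting place and box_c within 1 mm, both upright.
- **Arm:** it ended about 0.2 m up with the gripper open, touching nothing.
- **Checks that disagreed:** one tilt check of the held box first gave 17° because gripper pixels were included. Redone without them it gave 0.7°. The wrist and top cameras differ by about 3 mm in position.

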